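Rebalance a loaded centrifuge rotor

TASK

This centrifuge rotor was loaded out of balance: no tube faces its twin. Rearrange the tubes, parking one in the white rack on the way, until every tube stands directly opposite its twin with all six fully home in the rotor's wells; keep the tubes upright, and leave the wash bottle and the timer where they are.

Things in the scene. Friction and masses are not known exactly. Their poses are not given: they have to be found in the camera images.
- vial_1: Small capped sample vial, 63 mm tall: clear round body 16 mm across and 40 mm high, then, above a neck, a cream cap 20.8 mm across from 46 mm to the top at 63 mm. Lift by the cap. Origin: centre of its underside, z up along the vial. Wells take its lowest 42 mm. Twin of vial_2: same kind, weight and fill.
- vial_2: Small capped sample vial, 63 mm tall: clear round body 16 mm across and 40 mm high, then, above a neck, a cream cap 20.8 mm across from 46 mm to the top at 63 mm. Lift by the cap. Origin: centre of its underside, z up along the vial. Wells take its lowest 42 mm. Twin of vial_1: same kind, weight and fill.
- open_tube_1: Open round glass culture tube with bluish bands, no cap, 90 mm tall, 18 mm across over its whole height, flat-bottomed. Take by the upper wall. Origin: centre of its underside, z up along the tube. Wells take its lowest 42 mm. Twin of open_tube_2: same kind, weight and fill.
- open_tube_2: Open round glass culture tube with bluish bands, no cap, 90 mm tall, 18 mm across over its whole height, flat-bottomed. Take by the upper wall. Origin: centre of its underside, z up along the tube. Wells take its lowest 42 mm. Twin of open_tube_1: same kind, weight and fill.
- screw_tube_1: Frosted screw-cap tube, 98.5 mm tall: body 17 mm across, foot tapered to 12 mm, ribbed black cap 22 mm across from 83 mm to the top. Lift by the cap. Origin: centre of its underside, z up along the tube. Wells take its lowest 42 mm. Twin of screw_tube_2: same kind, weight and fill.
- screw_tube_2: Frosted screw-cap tube, 98.5 mm tall: body 17 mm across, foot tapered to 12 mm, ribbed black cap 22 mm across from 83 mm to the top. Lift by the cap. Origin: centre of its underside, z up along the tube. Wells take its lowest 42 mm. Twin of screw_tube_1: same kind, weight and fill.
- rotor: Six-place centrifuge rotor on a grey stand, 182 mm across, fixed. Origin: on its axis at the bench top. Six upright steel wells at 75 mm radius, at 0, 60, 120, 180, 240 and 300 degrees from its x axis; wells 180 degrees apart face each other. Bore 21 mm, flaring to 27 mm in the top 6 mm; rim 60 mm, floor 18 mm above the bench. Nut on the axis: 75 mm high. At the start every well holds a tube.
- rack: White plastic rack, a block 134 mm (its x) by 48 mm (y) by 50 mm high, fixed. Origin: centre of its underside. Three empty round wells at x = -42, 0 and +42 mm (y = 0): bore 21 mm, 3 mm chamfer, mouths 50 mm and floors 8 mm above the bench. Free places to park a tube.
- wash_bottle: Plastic wash bottle with blue cap and bent spout, 61 x 98 x 187 mm, standing loose at the right behind the work. Origin: centre of its underside. To be left alone.
- timer: White bench timer with a sloped display, 47 x 75 x 84 mm, standing loose at the left behind the work. Origin: centre of its underside. To be left alone.
Not all that is in view belongs to the job. What is shaped like the screw_tube_1 but purple is not meant.

How it is judged:
By the outcome, as a careful person would: the job done as asked, in the order asked, and still so for the second after the job is handed in, with the robot touching nothing.
It also fails if it takes over 88 s, if anything falls off the work surface, if the arm or the gripper's body presses on something with over 40 N, if the wrist force passes 120 N, or if a joint passes its speed limit or range.

ROBOT

A 6-joint arm with a two-finger parallel gripper is mounted at the origin on a cart in front of the work surface, level with it; the furniture and walls round the work are solid. World frame = base frame: x ahead of the robot, y to its left, z up, the work surface at z = 0. Lengths are in m, angles in rad, forces in N, time in s.
With the tool pointing down it reaches from about 0.275 to 0.825 m from the base axis. Payload 5.2 kg.
Tool frame: the origin (TCP) lies at the very end of the fingers, on their centre line; the grasp point (between the pads) lies 19 mm behind it; z points along the fingers, y is the line along which they close (so a half turn about z gives the same grasp; the last joint's range is limited). The gripper opens to 93 mm and grips with 3 to 60 N. Pads are 15 mm wide; open, the fingers measure 128 mm over their backs; the gripper's body (75 mm by 188 mm) begins 65 mm behind the grasp point.
Start: joints at [1.114, 0.259, 1.535, -0, 1.348, -0.203], TCP at [0.138, 0.532, 0.219] pointing down, gripper open.
Joint ranges: [-3.14, 3.14], [-0.91, 2.08], [0.19, 2.58], [-1.22, 4.36], [0.22, 2.71], [-3.12, 3.12]. Speed limits (rad/s): [2.57, 2.57, 3.14, 3.14, 3.14, 3.14].

INTERFACE

Orientations are given as a rotation vector (axis times angle).
In Python, from cell import manip gives the robot as it stands.
- The arm moves only by the tool move_arm, never from a script. Its argument "commands" is a list of rows, each a list of 7 numbers: the turn, a rotation vector about the world's x, y, z in units of 8 degrees (1.0 is 8 degrees), then the shift along the world's x, y, z in units of 30 mm (1.0 is 30 mm), then the closure, from 0 (fully open) to 1 (shut). A call has 1 to 10 rows; each row shifts and turns the commanded pose from where the row before left it; what a row does not reach is not made up. A row lasts 1/8 s, in which the tool goes at most 62.5 mm and 10.7 degrees, less where a joint would pass 70% of its speed; a pose out of reach is approached as far as the arm can. A call is refused whole if a number of a shift passes 1 or a number of a turn 1, either way. A call with a gripper value outside its range is refused whole. The fingers move at their own pace and stop on an object; "force" is the grip in N (left out, the last holds). Time passes only in rows, so rows that do not move let the fingers close. It gives the time, the measured TCP pose, the force, the opening and the grip force at its end, in the units of the state.
- manip.observe(): the state, without advancing time (a new reading comes with each control period).
- manip.grab_frame(name): name is "scene" or "top" or "wrist"; returns the picture (400x640x3 uint8, red, green, blue); there is no depth.
- manip.camera_info(name): a dict with "K" (3x3 intrinsics, pixels), "cam_to_world" (4x4, takes a point from camera to world coordinates); the wrist camera has in their place "tool_from_camera" (4x4, takes a point from camera to tool coordinates, whose origin is the TCP and whose axes are the flange's). Camera axes: x right, y down, z forward; pixel columns grow to the right and rows downward; lengths in m; the calibration is good to about 2 mm. A picture is of the moment at which its call begins: read the wrist's pose just before it. camera_info takes no time and is no camera call.
- manip.close_job(): hands the job in; it is judged then, once.
The state is a dict: "t": time; "joint_positions": joint angles; "qvel": joint speeds; "effort": joint torques, N m; "position": TCP position; "tool_rot": TCP orientation; "force": force on the tool from outside, world axes, zero at the start; "torque": the same for the moment, N m; "grip_width": finger opening in m; "finger_force": force on a finger pad.
Only numpy, scipy, OpenCV 4.12 (cv2) and the standard library are available. Lean on these libraries where they do the work, as an engineer would, in place of code of your own. Each camera call takes 0.05 s, during which the arm holds its last target. There are 200 camera calls.

## Working session

There is one attempt and no reset: what is moved stays moved. The work goes in short steps, Python scripts to look and compute and a tool call to move; the robot and the scene stay as the last step left them, time stands still between calls to the robot, and variables do not carry over. Pictures are saved under pics/ and viewed, at most 14 in all, crops included, and the job is handed in when it is done.

Besides the shell and the picture viewer there is one more tool, called after ">>>" as name(argument=value, ...) on one line, values as JSON. move_arm: Moves the arm, as the interface text tells. Its arguments: {"type":"object","properties":{"commands":{"type":"array"},"force":{"type":"number"}},"required":["commands"]}

```bash
mkdir -p pics
python3 - <<'E'
from cell import manip
import cv2
print(manip.observe())
for n in("scene","top"):
    cv2.imwrite(f"pics/{n}0.png",manip.grab_frame(n)[:,:,::-1]); print(n,manip.camera_info(n))
print(manip.camera_info("wrist"))
E
```

```text
{'t': 0.0, 'joint_positions': array([ 1.11417277e+00,  2.59337876e-01,  1.53606302e+00, -1.42701181e-05,
        1.34797691e+00, -2.02779125e-01]), 'qvel': array([-4.12851097e-05,  8.23508479e-04, -9.25247593e-04,  9.03805447e-04,
        3.80030346e-04,  1.09328751e-03]), 'effort': array([-1.89557810e-03, -4.37307143e+01, -2.83996850e+01,  7.16343010e-02,
        4.13575151e-02, -1.06179552e-04]), 'position': array([0.13785151, 0.53189456, 0.2178285 ]), 'tool_rot': array([-3.97591639e-01, -3.11576151e+00,  2.65968766e-03]), 'force': array([-0.45369442,  0.11555252,  0.00331629]), 'torque': array([ 0.04439933,  0.00907148, -0.03801702]), 'finger_force': 0.0, 'grip_width': 0.09266579308367985}
scene {'K': array([[439.23718147,   0.        , 317.65375388],
       [  0.        , 439.23718147, 203.4623891 ],
       [  0.        ,   0.        ,   1.        ]]), 'cam_to_world': array([[ 0.74215239, -0.46159875,  0.48593871, -0.07098608],
       [-0.67011503, -0.52454057,  0.52516952, -0.67394224],
       [ 0.01247697, -0.71539065, -0.6986133 ,  1.00008872],
       [ 0.        ,  0.        
[... 376 characters left out ...]
-02],
       [ 1.23750089e-02, -1.55030628e-01, -9.87832153e-01,
         1.41483909e+00],
       [ 0.00000000e+00,  0.00000000e+00,  0.00000000e+00,
         1.00000000e+00]])}
{'K': array([[311.03843117,   0.        , 322.4264087 ],
       [  0.        , 311.03843117, 198.91410293],
       [  0.        ,   0.        ,   1.        ]]), 'tool_from_camera': array([[ 2.71699249e-04, -9.60171323e-01, -2.79411806e-01,
         7.78387905e-02],
       [ 9.99999165e-01,  6.13897078e-04, -1.13720086e-03,
         6.57230945e-04],
       [ 1.26343775e-03, -2.79411264e-01,  9.60170688e-01,
        -1.66538349e-01],
       [ 0.00000000e+00,  0.00000000e+00,  0.00000000e+00,
         1.00000000e+00]])}
```

View pics/scene0.png

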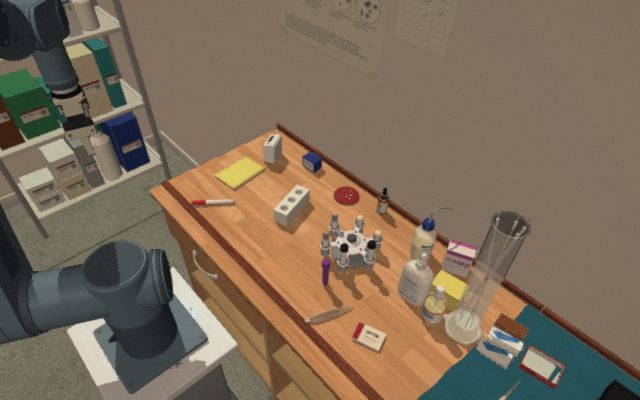

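View pics/top0.png

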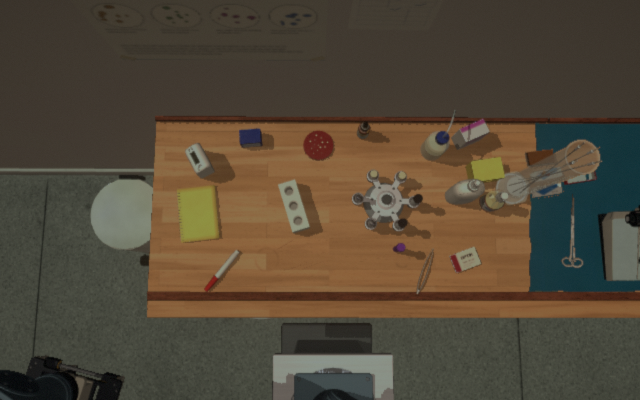

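The scene view shows the rotor at about (352,248) and the rack at (292,205). In the top view the rotor is at (387,200), the rack at (294,205) and the purple decoy at (399,248). I'll enlarge both.

Run:
```python
import cv2,numpy as np
t=cv2.imread("pics/top0.png")[150:250,270:430]; s=cv2.imread("pics/scene0.png")[170:290,265:395]
cv2.imwrite("pics/topc.png",cv2.resize(t,None,fx=5,fy=5,interpolation=cv2.INTER_CUBIC))
cv2.imwrite("pics/scenec.png",cv2.resize(s,None,fx=5,fy=5,interpolation=cv2.INTER_CUBIC)[:600])
```

```text
(no output)
```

View pics/topc.png

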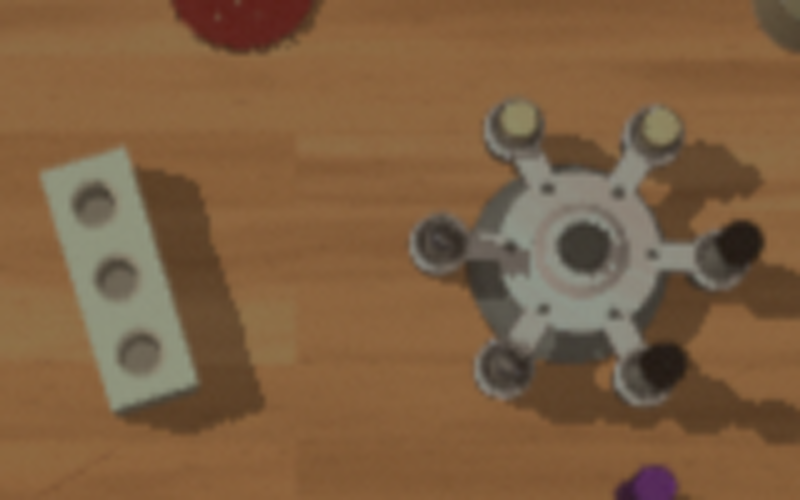

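View pics/scenec.png

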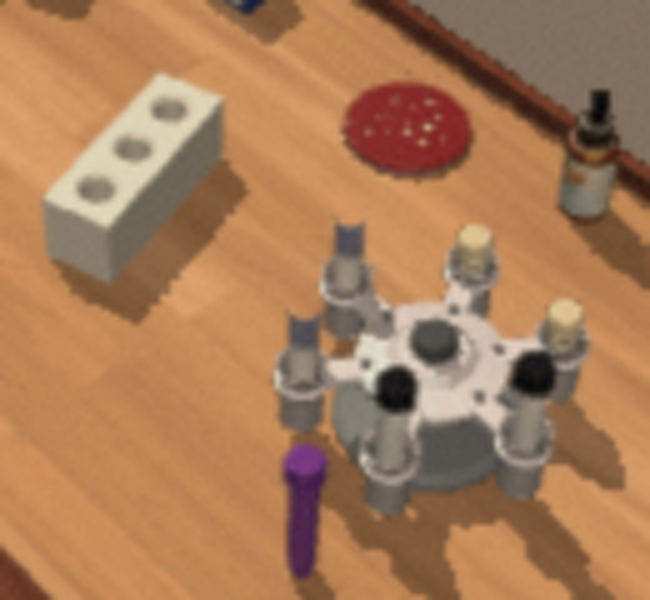

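Going round from the upper left, the top crop shows cream, cream, black, black, open, open. So a=V, b=V, c=S, d=S, e=O, f=O. I'll fit the rotor and rack poses and check them against the scene camera.

```bash
cat > h.py <<'E'
import numpy as np
from cell import manip
from scipy.optimize import least_squares
from scipy.spatial.transform import Rotation as R
I={n:manip.camera_info(n) for n in("scene","top")}
def ray(n,u,v,z):
    T=I[n]["cam_to_world"];d=T[:3,:3]@np.linalg.solve(I[n]["K"],[u,v,1]);return T[:3,3]+d*(z-T[2,3])/d[2]
def proj(n,p):
    T=I[n]["cam_to_world"];q=I[n]["K"]@(T[:3,:3].T@(np.asarray(p)-T[:3,3]));return q[:2]/q[2]
E
python3 - <<'E'
from h import *
tc=lambda u,v:(u/5+270,v/5+150)
sc=lambda u,v:(u/5+265,v/5+170)
W=[(513,130),(653,135),(718,258),(643,372),(503,370),(438,243)]
P=np.array([ray("top",*tc(*w),.06)[:2] for w in W])
f=lambda q:np.concatenate([q[:2]+.075*np.array([np.cos(q[2]-i*np.pi/3),np.sin(q[2]-i*np.pi/3)])-P[i] for i in range(6)])
s=least_squares(f,[*P.mean(0),1.0]);q=s.x;print("rotor",q,"res mm",(s.fun*1e3).round(1))
w=[q[:2]+.075*np.array([np.cos(q[2]-i*np.pi/3),np.sin(q[2]-i*np.pi/3)]) for i in range(6)]
for k,x in zip("abcdef",w):print(k,x.round(4),np.hypot(*x).round(3))
H=[ray("top",*tc(*h),.05) for h in[(93,204),(117,278),(139,352)]];print("rack",np.round(H,4),np.linalg.norm(H[2]-H[0]))
print("scene rack",np.round([ray("scene",*sc(*h),.05) for h in[(169,109),(133,149),(97,189)]],4))
# tube tops
print("tops top",[ray("top",*tc(*h),z).round(4)[:2] for h,z in[((519,118),.081),((661,127),.081),((740,242),.1165),((664,363),.1165)]])
print("tops scene",[ray("scene",*sc(*h),z).round(4)[:2] for h,z in[((475,237),.081),((565,310),.081),((533,367),.1165),((397,383),.1165),((304,318),.108),((349,226),.108)]])
for n,u,v,z in(("washcap",440,138,.14),("soap",477,185,.12),("purple",400,247,.1)):print(n,ray("top",u,v,z)[:2].round(3))
print(proj("scene",[*ray("top",477,185,.12)[:2],.12]))
o=manip.observe();print(R.from_rotvec(o["tool_rot"]).as_matrix().round(3))
E
```

```text
rotor [ 0.55649248 -0.14017255  0.47289139] res mm [ 1.4  0.4  0.   0.7 -0.1 -0.3 -2.  -1.   0.9 -0.2 -0.1  0.3]
a [ 0.6233 -0.106 ] 0.632
b [ 0.6195 -0.1809] 0.645
c [ 0.5527 -0.2151] 0.593
d [ 0.4897 -0.1743] 0.52
e [ 0.4935 -0.0994] 0.503
f [ 0.5603 -0.0653] 0.564
rack [[0.5826 0.1188 0.05  ]
 [0.5425 0.1055 0.05  ]
 [0.5028 0.0935 0.05  ]] 0.08369078202193098
scene rack [[0.5804 0.1193 0.05  ]
 [0.5398 0.1061 0.05  ]
 [0.5007 0.0934 0.05  ]]
tops top [array([ 0.6242, -0.1073]), array([ 0.6196, -0.1823]), array([ 0.5528, -0.2152]), array([ 0.4906, -0.1747])]
tops scene [array([ 0.6219, -0.1074]), array([ 0.6188, -0.1806]), array([ 0.5494, -0.2158]), array([ 0.4878, -0.176 ]), array([ 0.4876, -0.1049]), array([ 0.5541, -0.0707])]
washcap [ 0.706 -0.271]
soap [ 0.588 -0.367]
purple [ 0.43  -0.169]
[426.67037387 269.44469355]
[[-0.968  0.251 -0.001]
 [ 0.251  0.968 -0.001]
 [ 0.    -0.002 -1.   ]]
```

Both cameras agree to about 2 mm. The swaps form one three-step cycle:
1. Open tube at f goes to the middle rack well.
2. Screw tube at d goes to f.
3. Vial at b goes to d.
4. Open tube in the rack goes to b.

The gripper's present yaw clears everything when only partly open, so I'll keep it and go above f.

>>> move_arm(commands=[[0,0,0,0.7,-0.995,0,0.55],[0,0,0,0.7,-0.995,0,0.55],[0,0,0,0.7,-0.995,0,0.55],[0,0,0,0.7,-0.995,0,0.55],[0,0,0,0.7,-0.995,0,0.55],[0,0,0,0.7,-0.995,0,0.55],[0,0,0,0.7,-0.995,0,0.55],[0,0,0,0.7,-0.995,0,0.55],[0,0,0,0.7,-0.995,0,0.55],[0,0,0,0.7,-0.995,0,0.55]], force=20)

```text
t: 1.35
position: [0.3484, 0.2328, 0.2184]
tool_rot: [-0.398, -3.116, 0.0]
force: [0.6, 1.2, -0.7]
grip_width: 0.0419
finger_force: 0.0
```

>>> move_arm(commands=[[0,0,0,0.7,-0.995,0,0.55],[0,0,0,0.7,-0.995,0,0.55],[0,0,0,0.7,-0.995,0,0.55],[0,0,0,0.7,-0.995,0,0.55],[0,0,0,0.7,-0.995,0,0.55],[0,0,0,0.7,-0.995,0,0.55],[0,0,0,0.7,-0.995,0,0.55],[0,0,0,0.7,-0.995,0,0.55],[0,0,0,0.7,-0.995,0,0.55],[0,0,0,0.7,-0.995,0,0.55]])

```text
t: 2.6
position: [0.5584, -0.0656, 0.2182]
tool_rot: [-0.398, -3.115, -0.0]
force: [0.6, 0.7, -0.3]
grip_width: 0.0414
finger_force: 0.0
```

>>> move_arm(commands=[[0,0,0,0,0,0,0.55],[0,0,0,0,0,0,0.55]])

```text
t: 2.85
position: [0.5574, -0.0641, 0.2181]
tool_rot: [-0.398, -3.115, -0.001]
force: [-0.3, 0.4, 0.3]
grip_width: 0.042
finger_force: 0.0
```

Run:
```python
from h import *
import cv2
o=manip.observe();print(o["t"],o["position"],o["tool_rot"],o["grip_width"],o["joint_positions"])
im=manip.grab_frame("wrist")[:,:,::-1].copy()
w=manip.camera_info("wrist");T=np.eye(4);T[:3,:3]=R.from_rotvec(o["tool_rot"]).as_matrix();T[:3,3]=o["position"];T=T@w["tool_from_camera"]
for n,p in dict(a=(.6233,-.106,.06),b=(.6195,-.1809,.06),c=(.5527,-.2151,.06),d=(.4897,-.1743,.06),e=(.4935,-.0994,.06),f=(.5603,-.0653,.06)).items():
    p=np.array(p)-[.001,0.0003,0]
    q=w["K"]@(T[:3,:3].T@(p-T[:3,3]));q=q[:2]/q[2];print(n,q.round(0))
    if q.min()>0: cv2.circle(im,tuple(int(x) for x in q.round()),2,(0,0,255),-1)
cv2.imwrite("pics/w1.png",im)
```

```text
2.85 [ 0.55737911 -0.06414114  0.21805858] [-3.97817259e-01 -3.11460322e+00 -9.99519515e-04] 0.04197123034760854 [-3.13571982e-01  2.79928564e-01  1.50761649e+00  3.20279363e-04
  1.35582259e+00 -1.63035970e+00]
a [301. 247.]
b [237. 259.]
c [188. 213.]
d [202. 148.]
e [273. 133.]
f [321. 186.]
```

View pics/w1.png

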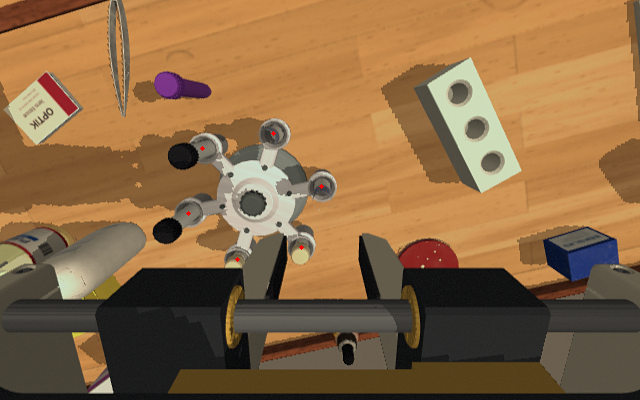

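The wrist view bears the fit out. Predicted rims land on the wells to about 1 px (f at (321,186), e at (273,133), d at (202,148)). Next I'll descend on the open tube at f and grip it.

>>> move_arm(commands=[[0,0,0,0.05,-0.02,-0.93,0.55],[0,0,0,0,0,-0.93,0.55],[0,0,0,0,0,-0.93,0.55],[0,0,0,0,0,-0.93,0.55],[0,0,0,0,0,-0.93,0.55],[0,0,0,0,0,0,0.55],[0,0,0,0,0,0,1],[0,0,0,0,0,0,1],[0,0,0,0,0,0,1],[0,0,0,0,0,0,1]], force=20)

```text
t: 4.15
position: [0.5603, -0.0654, 0.0803]
tool_rot: [0.397, 3.114, -0.001]
force: [-0.5, -0.1, 4.9]
grip_width: 0.0166
finger_force: 20.0
```

>>> move_arm(commands=[[0,0,0,0,0,0.3,1],[0,0,0,0,0,0.6,1],[0,0,0,0,0,0.8,1],[0,0,0,0,0,0.8,1]])

```text
t: 4.65
position: [0.5593, -0.0652, 0.1551]
tool_rot: [-0.398, -3.116, -0.0]
force: [0.5, -0.0, -0.3]
grip_width: 0.0165
finger_force: 20.0
```

The tube is lifted, so I'll carry it to the middle rack well.

>>> move_arm(commands=[[0,0,0,-0.1,0.95,0,1],[0,0,0,-0.1,0.95,0,1],[0,0,0,-0.1,0.95,0,1],[0,0,0,-0.1,0.95,0,1],[0,0,0,-0.1,0.95,0,1],[0,0,0,-0.1,0.95,0,1],[0,0,0,0,0,0,1],[0,0,0,0,0,0,1]])

```text
t: 5.65
position: [0.5416, 0.1053, 0.1543]
tool_rot: [0.397, 3.116, -0.001]
force: [0.3, -0.6, -0.5]
grip_width: 0.0166
finger_force: 20.0
```

```bash
cat >> h.py <<'E'
def wrist(name,pts):
    import cv2
    o=manip.observe();print(o["t"],o["position"].round(4),o["grip_width"])
    im=manip.grab_frame("wrist")[:,:,::-1].copy()
    w=manip.camera_info("wrist");T=np.eye(4);T[:3,:3]=R.from_rotvec(o["tool_rot"]).as_matrix();T[:3,3]=o["position"];T=T@w["tool_from_camera"]
    for p in pts:
        q=w["K"]@(T[:3,:3].T@(np.array(p)-T[:3,3]));q=q[:2]/q[2];print(q.round(0))
        cv2.circle(im,tuple(int(x) for x in q.round()),1,(0,0,255),-1)
    cv2.imwrite(name,im)
E
python3 - <<'E'
from h import *
wrist("pics/w2.png",[(.5818,.119,.05),(.5415,.1058,.05),(.502,.0935,.05)])
E
```

```text
5.65 [0.5416 0.1053 0.1543] 0.01658514442938468
[347. 234.]
[323. 198.]
[298. 159.]
```

View pics/w2.png

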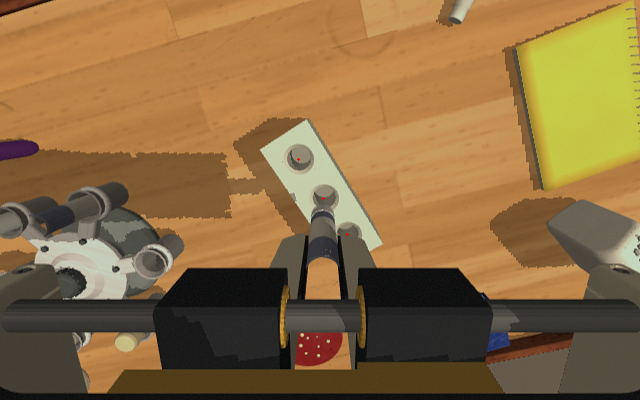

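The tube is aligned: its foot is near (322,212), the hole is at (325,198) and the prediction was (323,198). I'll lower it into the rack.

>>> move_arm(commands=[[0,0,0,0,0.04,-0.7,1],[0,0,0,0,0,-0.6,1],[0,0,0,0,0,-0.5,1],[0,0,0,0,0,-0.5,1],[0,0,0,0,0,-0.35,1],[0,0,0,0,0,-0.15,1],[0,0,0,0,0,0,1]])

```text
t: 6.58
position: [0.5421, 0.107, 0.0705]
tool_rot: [0.397, 3.115, 0.0]
force: [-0.2, -0.6, -0.5]
grip_width: 0.0168
finger_force: 20.0
```

>>> move_arm(commands=[[0,0,0,0,0,0,0.55],[0,0,0,0,0,0,0.55],[0,0,0,0,0,0,0.55],[0,0,0,0,0,0.8,0.55],[0,0,0,0,0,0.95,0.55],[0,0,0,0,0,0.95,0.55]])

```text
t: 7.32
position: [0.5414, 0.107, 0.1519]
tool_rot: [-0.398, -3.116, 0.0]
force: [0.2, 0.7, -0.3]
grip_width: 0.0418
finger_force: 0.0
```

>>> move_arm(commands=[[0,0,0,-0.178,-0.94,0,0.55],[0,0,0,-0.178,-0.94,0,0.55],[0,0,0,-0.178,-0.94,0,0.55],[0,0,0,-0.178,-0.94,0,0.55],[0,0,0,-0.178,-0.94,0,0.55],[0,0,0,-0.178,-0.94,0,0.55],[0,0,0,-0.178,-0.94,0,0.55],[0,0,0,-0.178,-0.94,0,0.55],[0,0,0,-0.178,-0.94,0,0.55],[0,0,0,-0.178,-0.94,0,0.55]])

```text
t: 8.57
position: [0.4879, -0.1759, 0.1512]
tool_rot: [0.398, 3.116, -0.0]
force: [-0.1, 0.6, -0.1]
grip_width: 0.0416
finger_force: 0.0
```

>>> move_arm(commands=[[0,0,0,0,0,0,0.55],[0,0,0,0,0,0,0.55]])

```text
t: 8.82
position: [0.4881, -0.1745, 0.1511]
tool_rot: [-0.398, -3.116, -0.001]
force: [0.6, 0.3, -0.5]
grip_width: 0.0419
finger_force: 0.0
```

Run:
```python
from h import *
import cv2
wrist("pics/w3.png",[(.4887,-.1748,.1165),(.5417,.107,.098),(.5593,-.0656,.06)])
cv2.imwrite("pics/scene3.png",cv2.resize(manip.grab_frame("scene")[170:290,265:395,::-1],None,fx=5,fy=5,interpolation=cv2.INTER_CUBIC))
```

```text
8.825 [ 0.4881 -0.1745  0.1511] 0.04185669404441074
[322. 227.]
[713. 193.]
[459. 246.]
```

View pics/w3.png

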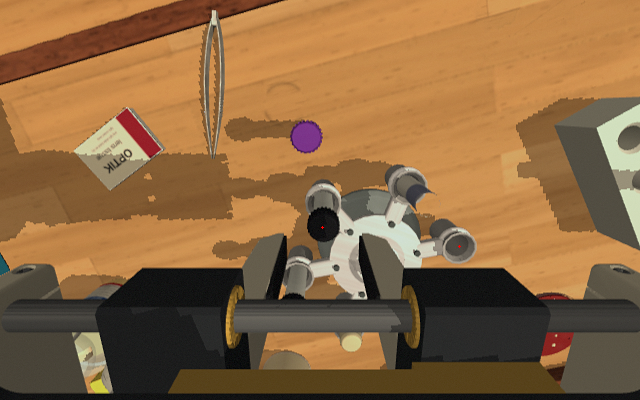

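The black cap is at (323,224) against a prediction of (322,227), so it is about 1.5 mm nearer the base. Well f is now empty. I'll grip the cap.

>>> move_arm(commands=[[0,0,0,-0.04,0,-0.7,0.55],[0,0,0,0,0,-0.7,0.55],[0,0,0,0,0,-0.57,0.55],[0,0,0,0,0,0,0.55],[0,0,0,0,0,0,1],[0,0,0,0,0,0,1],[0,0,0,0,0,0,1]], force=25)

```text
t: 9.8
position: [0.4875, -0.1752, 0.0928]
tool_rot: [0.397, 3.115, -0.001]
force: [0.5, 0.3, 2.2]
grip_width: 0.0205
finger_force: 25.0
```

>>> move_arm(commands=[[0,0,0,0,0,0.4,1],[0,0,0,0,0,0.8,1],[0,0,0,0,0,0.95,1],[0,0,0,0,0,0.95,1],[0,0,0,0,0,0.8,1]])

```text
t: 10.42
position: [0.4872, -0.1752, 0.2112]
tool_rot: [0.398, 3.115, -0.001]
force: [0.2, -0.6, 0.3]
grip_width: 0.0207
finger_force: 25.0
```

>>> move_arm(commands=[[0,0,0,0.6,0.91,0,1],[0,0,0,0.6,0.91,0,1],[0,0,0,0.6,0.91,0,1],[0,0,0,0.58,0.91,0,1],[0,0,0,0,0,-0.9,1],[0,0,0,0,0,-0.9,1],[0,0,0,0,0,0,1],[0,0,0,0,0,0,1]])

```text
t: 11.42
position: [0.559, -0.0661, 0.1565]
tool_rot: [0.398, 3.115, -0.001]
force: [-1.1, 0.6, 0.3]
grip_width: 0.0201
finger_force: 25.0
```

Run:
```python
from h import *
wrist("pics/w4.png",[(.5593,-.0656,.06),(.5593,-.0656,.079)])
```

```text
11.425 [ 0.559  -0.0661  0.1565] 0.020068641217808728
[323. 200.]
[323. 207.]
```

View pics/w4.png

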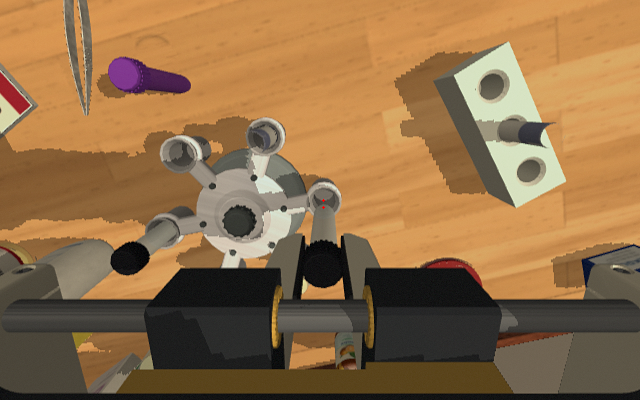

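The open tube stands upright in the rack at (520,130). The screw tube's foot is over well f at about (324,200), roughly 1 mm off in x. I'll insert it.

>>> move_arm(commands=[[0,0,0,-0.04,0.02,-0.4,1],[0,0,0,0,0,-0.4,1],[0,0,0,0,0,-0.4,1],[0,0,0,0,0,-0.4,1],[0,0,0,0,0,-0.35,1],[0,0,0,0,0,-0.17,1],[0,0,0,0,0,0,1]])

```text
t: 12.35
position: [0.5586, -0.0656, 0.0927]
tool_rot: [0.397, 3.113, -0.001]
force: [-0.8, 0.5, 6.9]
grip_width: 0.0205
finger_force: 25.0
```

It's seated, with 6.9 N of floor contact. I'll release and go to the vial at b.

>>> move_arm(commands=[[0,0,0,0,0,0,0.55],[0,0,0,0,0,0,0.55],[0,0,0,0,0,0.6,0.55],[0,0,0,0,0,0.7,0.55],[0,0,0,0,0,0.7,0.55],[0,0,0,0.49,-0.96,0,0.55],[0,0,0,0.49,-0.96,0,0.55],[0,0,0,0.49,-0.96,0,0.55],[0,0,0,0.49,-0.96,0,0.55],[0,0,0,0,0,0,0.55]])

```text
t: 13.6
position: [0.6163, -0.1824, 0.1505]
tool_rot: [-0.401, -3.115, 0.0]
force: [0.4, 0.7, 0.6]
grip_width: 0.0418
finger_force: 0.0
```

>>> move_arm(commands=[[0,0,0,0,0,0,0.55]])

```text
t: 13.72
position: [0.6153, -0.1797, 0.1508]
tool_rot: [-0.398, -3.115, -0.001]
force: [-0.4, -0.2, 0.6]
grip_width: 0.0419
finger_force: 0.0
```

Run:
```python
from h import *
wrist("pics/w5.png",[(.6185,-.181,.081),(.5588,-.0656,.1165)])
```

```text
13.725 [ 0.6153 -0.1797  0.1508] 0.0419424222119621
[321. 214.]
[478.  99.]
```

View pics/w5.png

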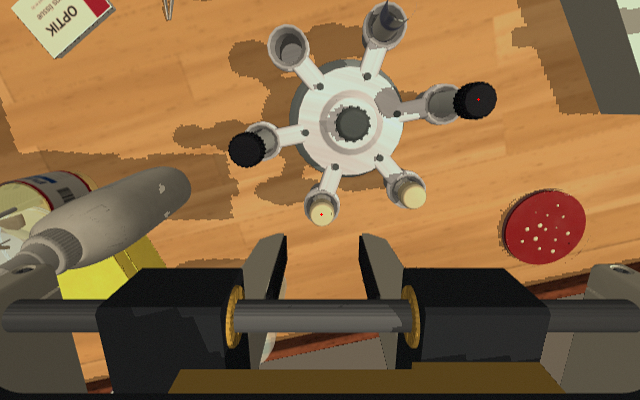

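Cream cap b is at (321,210), about 2 mm nearer the base than predicted, and the screw tube is in f at (475,100). Now I'll descend just above the rim and grip the cap.

>>> move_arm(commands=[[0,0,0,0.02,-0.02,-0.75,0.55],[0,0,0,0,0,-0.75,0.55],[0,0,0,0,0,-0.75,0.55],[0,0,0,0,0,-0.45,0.55],[0,0,0,0,0,-0.15,0.55],[0,0,0,0,0,0,0.55],[0,0,0,0,0,0,1],[0,0,0,0,0,0,1],[0,0,0,0,0,0,1]], force=25)

```text
t: 14.9
position: [0.6169, -0.1812, 0.0665]
tool_rot: [0.398, 3.115, -0.0]
force: [1.0, -0.4, 1.1]
grip_width: 0.0201
finger_force: 25.0
```

>>> move_arm(commands=[[0,0,0,0,0,0.4,1],[0,0,0,0,0,0.8,1],[0,0,0,0,0,0.8,1],[0,0,0,0,0,0.8,1],[0,0,0,0,0,0.7,1]])

```text
t: 15.52
position: [0.6168, -0.1811, 0.1729]
tool_rot: [0.397, 3.115, -0.001]
force: [-0.5, 1.3, -0.8]
grip_width: 0.02
finger_force: 25.0
```

>>> move_arm(commands=[[0,0,0,-0.86,0.04,0,1],[0,0,0,-0.86,0.04,0,1],[0,0,0,-0.86,0.04,0,1],[0,0,0,-0.86,0.04,0,1],[0,0,0,-0.86,0.04,0,1],[0,0,0,0,0,-0.8,1],[0,0,0,0,0,-0.8,1],[0,0,0,0,0,0,1],[0,0,0,0,0,0,1]])

```text
t: 16.65
position: [0.4882, -0.1754, 0.1241]
tool_rot: [0.397, 3.115, -0.001]
force: [-0.3, 0.5, -0.5]
grip_width: 0.0202
finger_force: 25.0
```

Run:
```python
from h import *
wrist("pics/w6.png",[(.4878,-.1750,.06),(.4878,-.1750,.076)])
```

```text
16.65 [ 0.4882 -0.1754  0.1241] 0.020235884722367314
[322. 211.]
[322. 218.]
```

View pics/w6.png

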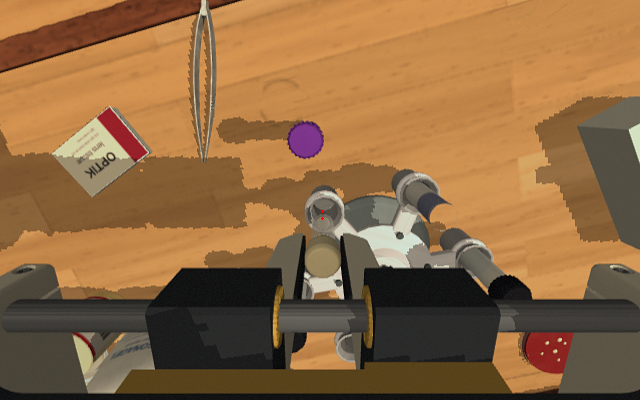

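The vial is over well d, whose rim centre is about (325,208) against a prediction of (322,211). I'll trim about 1 mm and insert.

>>> move_arm(commands=[[0,0,0,-0.02,0.04,-0.4,1],[0,0,0,0,0,-0.4,1],[0,0,0,0,0,-0.4,1],[0,0,0,0,0,-0.4,1],[0,0,0,0,0,-0.25,1],[0,0,0,0,0,-0.07,1],[0,0,0,0,0,0,1]])

```text
t: 17.58
position: [0.4874, -0.1739, 0.066]
tool_rot: [0.397, 3.115, -0.0]
force: [-1.9, 1.8, 7.7]
grip_width: 0.0199
finger_force: 25.0
```

It's seated. I'll release and go back to the parked tube.

>>> move_arm(commands=[[0,0,0,0,0,0,0.55],[0,0,0,0,0,0,0.55],[0,0,0,0,0,0,0.55],[0,0,0,0,0,0.6,0.55],[0,0,0,0,0,0.8,0.55],[0,0,0,0,0,0.8,0.55],[0,0,0,0,0,0.8,0.55]], force=20)

```text
t: 18.45
position: [0.4869, -0.1737, 0.1559]
tool_rot: [-0.398, -3.116, -0.0]
force: [-0.4, -0.1, -0.1]
grip_width: 0.0421
finger_force: 0.0
```

>>> move_arm(commands=[[0,0,0,0.18,0.937,0,0.55],[0,0,0,0.18,0.937,0,0.55],[0,0,0,0.18,0.937,0,0.55],[0,0,0,0.18,0.937,0,0.55],[0,0,0,0.18,0.937,0,0.55],[0,0,0,0.18,0.937,0,0.55],[0,0,0,0.18,0.937,0,0.55],[0,0,0,0.18,0.937,0,0.55],[0,0,0,0.18,0.937,0,0.55],[0,0,0,0.18,0.937,0,0.55]])

```text
t: 19.7
position: [0.541, 0.1082, 0.1551]
tool_rot: [-0.398, -3.116, 0.0]
force: [0.1, -0.3, 0.5]
grip_width: 0.0419
finger_force: 0.0
```

>>> move_arm(commands=[[0,0,0,0,0,0,0.55],[0,0,0,0,0,0,0.55]])

```text
t: 19.95
position: [0.5407, 0.1069, 0.1551]
tool_rot: [-0.397, -3.116, 0.001]
force: [0.1, -0.2, 0.2]
grip_width: 0.042
finger_force: 0.0
```

Same spot as the release, so I'll go down to z≈0.070, grip and lift.

>>> move_arm(commands=[[0,0,0,0.02,0,-0.8,0.55],[0,0,0,0,0,-0.8,0.55],[0,0,0,0,0,-0.8,0.55],[0,0,0,0,0,-0.43,0.55],[0,0,0,0,0,0,0.55],[0,0,0,0,0,0,1],[0,0,0,0,0,0,1],[0,0,0,0,0,0,1],[0,0,0,0,0,0,1]], force=20)

```text
t: 21.08
position: [0.5421, 0.1073, 0.0711]
tool_rot: [0.397, 3.115, 0.0]
force: [0.2, -0.4, 3.1]
grip_width: 0.0166
finger_force: 20.0
```

>>> move_arm(commands=[[0,0,0,0,0,0.4,1],[0,0,0,0,0,0.8,1],[0,0,0,0,0,0.95,1],[0,0,0,0,0,0.95,1],[0,0,0,0,0,0.9,1]])

```text
t: 21.7
position: [0.5415, 0.1073, 0.1922]
tool_rot: [0.397, 3.116, 0.0]
force: [-0.0, 0.2, -0.4]
grip_width: 0.0169
finger_force: 20.0
```

>>> move_arm(commands=[[0,0,0,0.25,-0.96,0.05,1],[0,0,0,0.25,-0.96,0.05,1],[0,0,0,0.25,-0.96,0,1],[0,0,0,0.25,-0.96,0,1],[0,0,0,0.25,-0.96,0,1],[0,0,0,0.25,-0.96,0,1],[0,0,0,0.25,-0.96,0,1],[0,0,0,0.25,-0.96,0,1],[0,0,0,0.25,-0.96,0,1],[0,0,0,0.25,-0.96,0,1]])

```text
t: 22.95
position: [0.6167, -0.1816, 0.1941]
tool_rot: [0.397, 3.116, 0.0]
force: [0.2, 0.1, 0.1]
grip_width: 0.0168
finger_force: 20.0
```

>>> move_arm(commands=[[0,0,0,0,0,-0.6,1],[0,0,0,0,0,-0.6,1],[0,0,0,0,0,-0.6,1],[0,0,0,0,0,0,1],[0,0,0,0,0,0,1]])

```text
t: 23.58
position: [0.6169, -0.1807, 0.1401]
tool_rot: [0.397, 3.116, -0.0]
force: [0.0, 0.2, -0.2]
grip_width: 0.0166
finger_force: 20.0
```

Run:
```python
from h import *
wrist("pics/w7.png",[(.617,-.181,.06),(.617,-.181,.076)])
```

```text
23.575 [ 0.6169 -0.1807  0.1401] 0.016618676750143203
[322. 206.]
[322. 212.]
```

View pics/w7.png

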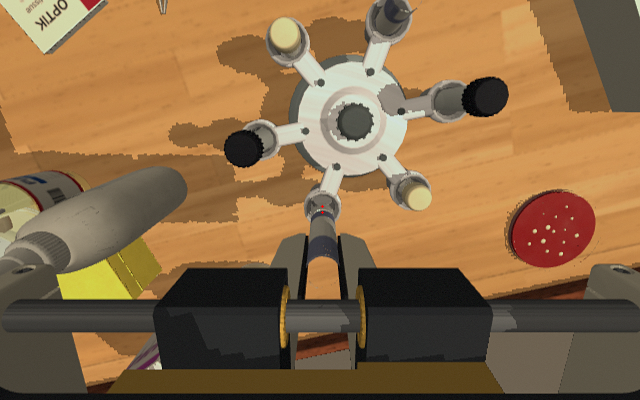

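The open tube's foot is centred on rim b at (323,206) and the vial is in d. I'll insert it.

>>> move_arm(commands=[[0,0,0,-0.02,0,-0.4,1],[0,0,0,0,0,-0.4,1],[0,0,0,0,0,-0.4,1],[0,0,0,0,0,-0.4,1],[0,0,0,0,0,-0.27,1],[0,0,0,0,0,-0.1,1],[0,0,0,0,0,0,1]])

```text
t: 24.5
position: [0.6168, -0.181, 0.0811]
tool_rot: [0.397, 3.114, -0.001]
force: [4.1, -0.1, 3.9]
grip_width: 0.0168
finger_force: 20.0
```

>>> move_arm(commands=[[0,0,0,0,0,0,0.55],[0,0,0,0,0,0,0.55],[0,0,0,0,0,0,0.55],[0,0,0,0,0,0.6,0.55],[0,0,0,0,0,0.9,0.55],[0,0,0,0,0,0.9,0.55],[0,0,0,0,0,0.9,0.55],[0,0,0,-0.3,0.9,0.5,0.55],[0,0,0,-0.3,0.95,0.5,0.55],[0,0,0,-0.3,0.95,0.5,0.55]])

```text
t: 25.75
position: [0.5883, -0.0951, 0.2257]
tool_rot: [0.397, 3.116, 0.0]
force: [0.1, 0.9, -0.2]
grip_width: 0.0418
finger_force: 0.0
```

>>> move_arm(commands=[[0,0,0,-0.4,0.95,0,0.55],[0,0,0,-0.4,0.95,0,0.55],[0,0,0,-0.4,0.95,0,0.55],[0,0,0,-0.4,0.95,0,0.55],[0,0,0,-0.4,0.95,0,0.55],[0,0,0,-0.4,0.95,0,0.55],[0,0,0,-0.4,0.95,0,0.55],[0,0,0,-0.4,0.95,0,0.55],[0,0,0,0,0,0,0.55],[0,0,0,0,0,0,0.55]])

```text
t: 27.0
position: [0.4929, 0.1313, 0.2249]
tool_rot: [0.396, 3.116, -0.001]
force: [-0.2, -0.6, 0.8]
grip_width: 0.042
finger_force: 0.0
```

Run:
```python
from h import *
import cv2
a=cv2.resize(manip.grab_frame("scene")[190:290,300:460,::-1],None,fx=4,fy=4,interpolation=cv2.INTER_CUBIC)[:400,:400]
b=cv2.resize(manip.grab_frame("top")[150:250,335:435,::-1],None,fx=4,fy=4,interpolation=cv2.INTER_CUBIC)
cv2.imwrite("pics/fin.png",np.hstack([a,b]))
o=manip.observe();print(o["t"],o["position"])
```

```text
27.1 [0.49325527 0.13068704 0.22458565]
```

View pics/fin.png

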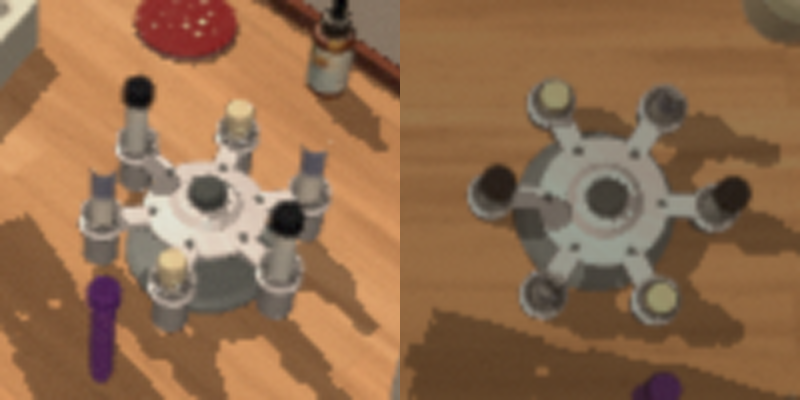

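Each tube faces its twin: cream at (553,97) and (660,297), black at (497,185) and (732,195), open at (662,107) and (543,297). All six stand upright and home, so I'm handing in.

```bash
python3 -c "
from cell import manip
print(manip.close_job())"
```

```text
the job is handed in; nothing more can be done
None
```

I rearranged the rotor so that every tube stands upright and fully home opposite its twin, with one open tube parked in the rack on the way, and handed the job in at about 27 s without touching the wash bottle or the timer.

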